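# Peel the top display tray off the stuck stack and show it

### The job

A customer wants to see one of the stacked wooden trays. Take the ceramic cat out of the top tray and stand it gently upright on the narrow raised ledge beside the vase, then peel that top tray off the stack by one corner (the trays cling together at the rubber pads in their corners, so raise one corner first while the opposite corner still rests on the stack) and leave the rest of the stack where it stands. Finish while still holding the tray, level and right way up, about 15 cm above the middle of the grey counter mat; do not put it down, and leave the vase, candle tin and soap box alone.

Things in the scene. Friction and masses are not known exactly. Their poses are not given: they have to be found in the camera images.
- cat_center (a point): ceramic cat figurine (white, seated, glazed, about 80 to 170 g) standing in the top tray; 80 mm high, round upright body 42 mm across from its foot to 36 mm up, head 33 mm across with two ears above. The point is on its upright axis, 40 mm above its foot; its z axis is up, its -x axis is where it looks
- tray_center (a point): the top tray, 160 g, moulded wood, eight-sided: 180 mm along its x, 140 mm along its y, 30 mm high. Upright rim 8 mm thick and 16 mm high round the top; under it a foot 14 mm high, set in 10 mm from the rim's outside, nests in the rim below with 2 mm play. Inner floor 5 mm above its underside. The point is its centre, 15 mm below the rim top; z up
- corner0 (a point): top tray, +x +y corner. The corners are cut at 45 degrees to the tray's x and y: a flat piece of rim 48 mm long that can be pinched across its 8 mm. The point is on the rim's top at the middle of that piece, mid-thickness; axes as the tray's
- corner1 (a point): the same at the tray's +x -y corner
- corner2 (a point): the same at the tray's -x +y corner
- corner3 (a point): the same at the tray's -x -y corner
- stack: the other four such trays, as one loose pile of 640 g, 78 mm high; origin: centre of the underside, on the counter; axes as the top tray's. The top tray's underside is 64 mm, its rim's lower edge 78 mm above the origin: rim rests on rim. Rubber pads inside the rim's corners grip the top tray's foot, with 0.5 to 1 N at each, until that corner is some 6 mm up
- riser: narrow wooden display ledge fixed on the counter: a board 50 mm deep (its own x) and 220 mm long (its own y), 16 mm thick, its top 100 mm above the origin; two end panels carry it. The origin is at counter height under the middle of the board. The vase stands on it towards its +y end; the rest is free
- mat: flat grey fabric counter mat, fixed, 180 mm along its x, 240 mm along its y, 3 mm thick; the origin is the centre of its underside
- vase_center (a point): small terracotta bud vase, 48 mm across and 66 mm high, on the ledge 60 to 80 mm from its middle towards its +y end; the point is half-way up. Bystander
- candle_center (a point): round aluminium candle tin, 68 mm across, 52 mm high, on the counter beyond the stack; the point is half-way up. Bystander
- soap_center (a point): boxed soap, 55 x 85 x 32 mm, on the counter beyond the stack; the point is half-way up. Bystander
There are look-alikes about, which are no part of the job. What is shaped like the part that bears cat_center but blue is not meant. Of the things shaped like the part that bears tray_center, the wooden one is meant.

How it is judged (in metres and radians):
On the way, in this order (a step that is already met when the one before it is completed fails the run):
1. the cat stands upright and let go on the narrow ledge (z of cat_center in the frame of riser between 0.134 and 0.146 m and x of cat_center in the frame of riser between -0.025 and 0.025 m and y of cat_center in the frame of riser between -0.11 and 0.11 m and angle between cat_center's own z axis and vertical below 0.1 rad and contact force between cat and the fingers below 0.05 N and linear speed of cat below 0.02 m/s), for 0.3 s.
2. the top tray is held with one corner raised (tilted at least 3.5 degrees to the stack) while another corner still rests on the stack (angle between the z axis of tray_center and the z axis of stack, either way round above 0.06 rad and contact force between tray and the fingers above 0.5 N and z of any of corner0, corner1, corner2, corner3 in the frame of stack below 0.102 m), for 0.1 s.
At the end, for the whole second after the job is handed in: The fingers hold the top tray still and level (0.2 rad), right way up, centre 10 to 22 cm up and within 5 cm of the mat centre in plan, touching nothing else; the cat stands upright on the ledge; rest of the stack, vase, tin and soap within 2 cm of their start (contact force between tray and the fingers above 0.5 N and contact force between tray and stack below 0.05 N and contact force between tray and mat below 0.05 N and contact force between tray and riser below 0.05 N and horizontal distance between tray_center and mat below 0.05 m and height (world z) of tray_center between 0.1 and 0.22 m and angle between tray_center's own z axis and vertical below 0.2 rad and linear speed of tray below 0.03 m/s and z of cat_center in the frame of riser between 0.134 and 0.146 m and x of cat_center in the frame of riser between -0.025 and 0.025 m and y of cat_center in the frame of riser between -0.11 and 0.11 m and angle between cat_center's own z axis and vertical below 0.1 rad and linear speed of cat below 0.02 m/s and distance of each of stack, vase_center, candle_center, soap_center from where it was at the start of the episode below 0.02 m and angle between stack's own z axis and vertical below 0.05 rad); the arm keeps its last pose, push and grip.
It fails at once if the rest of the stack is pulled up with the tray (height (world z) of stack above 0.015 m or angle between stack's own z axis and vertical above 0.12 rad).
It fails at once if the cat is dropped: it falls while the fingers do not hold it (linear speed of cat above 0.6 m/s and contact force between cat and the fingers below 0.01 N).
It fails at once if a bystander (vase, candle tin, soap box) is knocked or moved by more than 3 cm (distance of any of vase_center, candle_center, soap_center from where it was at the start of the episode above 0.03 m).
It also fails if it takes over 54 s, if anything falls off the work surface, if the arm or the gripper's body presses on something with over 40 N, if the wrist force passes 120 N, or if a joint passes its speed limit or range.

### The arm

A 6-joint arm with a two-finger parallel gripper is mounted at the origin on the work surface. World frame = base frame: x ahead of the robot, y to its left, z up, the work surface at z = 0. Lengths are in mm, angles in rad, forces in N, time in s.
With the tool pointing down it reaches from about 300 to 750 mm from the base axis. Payload 8.5 kg.
Tool frame: the origin (TCP) lies at the very end of the fingers, on their centre line; the grasp point (between the pads) lies 19 mm behind it; z points along the fingers, y is the line along which they close (so a half turn about z gives the same grasp; the last joint's range is limited). The gripper opens to 85 mm and grips with 20 to 120 N. Pads are 22 mm wide; open, the fingers measure 114 mm over their backs; the gripper's body (76 mm by 85 mm) begins 54 mm behind the grasp point. The pads swing forward as they close: fully open they stand 13 mm farther back than shut.
Start: joints at [0.936, 0.381, 1.297, -0, 1.464, -0.215], TCP at [224.157, 502.229, 231.322] pointing down, gripper open.
Joint ranges: [-3.11, 3.11], [-0.89, 2.33], [0.22, 2.48], [-1.42, 4.56], [0.17, 2.85], [-2.88, 2.88]. Speed limits (rad/s): [2.39, 2.39, 3.14, 3.14, 3.14, 3.14].

### API

Orientations are given as a rotation vector (axis times angle).
In Python, from station import robot, observe, viewer gives the robot as it stands. Calls block until the motion is done:
- robot.move_to(position, orientation): joint-space move of the TCP to a pose.
- robot.move_l(position, orientation=None, velocity=150): straight line of the TCP; orientation=None keeps the orientation; velocity is the mean speed in mm/s.
- robot.set_joints(angles): joint-space move.
- robot.set_gripper(opening, squeeze=None): opening from 0.0 (shut) to 1.0 (fully open); squeeze is the grip in N (None keeps the last); returns when the fingers have stopped.
- robot.sleep(seconds).
- robot.inverse_kinematics(position, orientation): joint angles nearest the present ones, or None.
- observe(): the state.
- viewer.camera(name): name is "scene" or "top" or "wrist"; returns a dict with "img" (384x512x3 uint8, blue, green, red), "z_map" (384x512 float32, mm along the optical axis (not along the pixel's ray), 0 where there is no reading), "vfov" (degrees; the focal length in pixels is half the picture's height over the tangent of half this angle, whatever the lens; pixels are square), "cx", "cy" (the principal point, pixels), "origin" and "rotation" of the camera in the world. Camera axes: x right, y up, looking along -z (the intrinsics and any distortion apply to the point x, -y, -z); pixel columns grow to the right and rows downward; lengths in mm; the calibration is good to about 2 mm. A picture is of the moment at which its call begins.
A pose or a line that the arm cannot do raises robot.MotionError and nothing moves.
- robot.job_done(): hands the job in; it is judged then, once.
The state is a dict: "t": time; "joint_positions": joint angles; "joint_vel": joint speeds; "joint_torque": joint torques, N m; "position": TCP position; "tool_rot": TCP orientation; "force": force on the tool from outside, world axes, zero at the start; "moment": the same for the moment, N m; "finger_gap": opening from 0.0 (shut) to 1.0 (fully open); "gripper_force": force on a finger pad.
Only numpy, scipy, OpenCV 4.12 (cv2) and the standard library are available. Lean on these libraries where they do the work, as an engineer would, in place of code of your own. Each camera call takes 0.05 s, during which the arm holds its last target. There are 200 camera calls.

## Working session

There is one attempt and no reset: what is moved stays moved. The work goes in short steps, each a Python script; the robot and the scene stay as the last script left them, time stands still between calls to the robot, and variables do not carry over. Pictures are saved under pics/ and viewed, at most 10 in all, crops included, and the job is handed in when it is done.

```bash
ls; mkdir -p pics
python3 - <<'E'
from station import robot, observe, viewer
import cv2,numpy as np,pickle
for n in ["scene","top"]:
    c=viewer.camera(n); pickle.dump(c,open(f"pics/{n}0.pkl","wb"))
    print(n,{k:(v if k not in("img","z_map") else v.shape) for k,v in c.items()}, (c["z_map"]>0).mean())
    cv2.imwrite(f"pics/{n}0.png",cv2.resize(c["img"],(800,600)))
s=observe();print(s["t"],s["position"],s["tool_rot"],s["force"])
E
```

```text
pics
scene {'img': (384, 512, 3), 'z_map': (384, 512), 'vfov': 52.74472374970448, 'cx': 260.5076147721469, 'cy': 194.60755919171586, 'origin': array([ 884.00985246, -475.65423109,  751.92429783]), 'rotation': array([0.67716311, 0.22141989, 0.66322764])} 0.9961090087890625
top {'img': (384, 512, 3), 'z_map': (384, 512), 'vfov': 44.042466389888126, 'cx': 252.10598155890727, 'cy': 183.55558937831412, 'origin': array([ 392.45513448,  -30.44087674, 1294.31740271]), 'rotation': array([ 0.09691416, -0.12508116, -1.57169758])} 0.9958953857421875
0.1 [224.01605732 502.0378651  230.79507469] [-6.54479209e-01 -3.07210122e+00  1.80382178e-03] [-0.04766622  1.13199749 -0.51137373]
```

View pics/scene0.png

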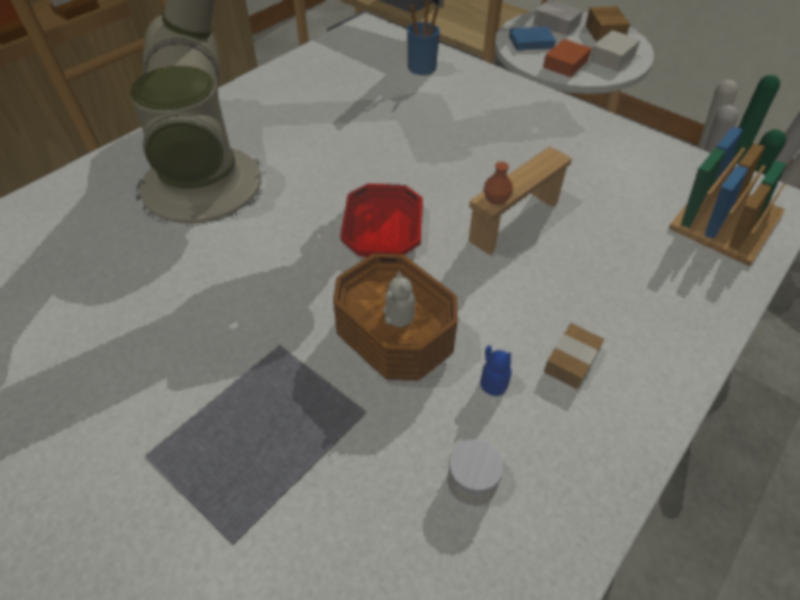

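View pics/top0.png

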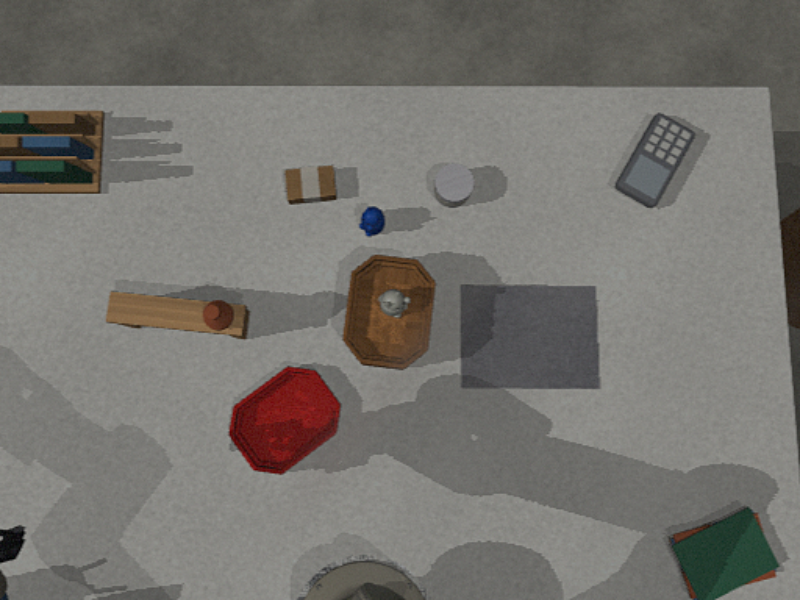

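The scene view shows the white cat at (400,302) in the wooden tray stack at (395,310), the ledge with the vase at (520,195), and the mat at (255,445).

Look-alikes in the top view (800 px scale):
- **Cats:** white (393,303) and blue (372,221). The white one standing in the wooden tray is meant.
- **Trays:** wooden (390,312) and red (286,420). The wooden one is meant.

I'll confirm this in a crop and measure.

```bash
cat > h.py <<'E'
from station import robot, observe, viewer
import cv2,numpy as np,pickle
from scipy.spatial.transform import Rotation as R
def rot(c):
    r=np.array(c["rotation"]); return R.from_rotvec(r).as_matrix() if r.ndim==1 else r
def rays(c,uv):
    uv=np.atleast_2d(np.array(uv,float)); f=c["img"].shape[0]/2/np.tan(np.radians(c["vfov"]/2))
    d=np.c_[(uv[:,0]-c["cx"])/f,-(uv[:,1]-c["cy"])/f,-np.ones(len(uv))]
    return d@rot(c).T
def onplane(c,uv,z):
    d=rays(c,uv); return c["origin"]+d*((z-c["origin"][2])/d[:,2])[:,None]
def cloud(c):
    h,w=c["z_map"].shape; u,v=np.meshgrid(np.arange(w),np.arange(h))
    d=rays(c,np.c_[u.ravel(),v.ravel()]); return (c["origin"]+d*c["z_map"].reshape(-1,1)).reshape(h,w,3)
def tri(ca,ua,cb,ub):
    da,db=rays(ca,ua)[0],rays(cb,ub)[0]
    s=np.linalg.lstsq(np.c_[da,-db],cb["origin"]-ca["origin"],rcond=None)[0]
    p,q=ca["origin"]+da*s[0],cb["origin"]+db*s[1]; return (p+q)/2,np.linalg.norm(p-q)
def down(yaw): # tool z down, tool y (closing) along world direction yaw
    y=np.array([np.cos(yaw),np.sin(yaw),0]); z=np.array([0,0,-1.]); x=np.cross(y,z)
    return R.from_matrix(np.c_[x,y,z]).as_rotvec()
E
python3 - <<'E'
from h import *
for n in["top","scene"]:
    c=pickle.load(open(f"pics/{n}0.pkl","rb")); P=cloud(c); hsv=cv2.cvtColor(c["img"],cv2.COLOR_BGR2HSV)
    X,Y,Z=P[...,0],P[...,1],P[...,2]
    print(n,"table z",np.median(Z[(X>250)&(X<450)&(abs(Y)<300)]))
    wood=(hsv[...,0]<22)&(hsv[...,1]>80)
    def rect(m,name):
        nn,l,st,_=cv2.connectedComponentsWithStats(m.astype(np.uint8)); 
        if nn<2: print(name,'none');return
        k=1+np.argmax(st[1:,4]); m=l==k
        r=cv2.minAreaRect(np.float32(P[m][:,:2])); print(name,m.sum(),np.round(r[0],1),np.round(r[1],1),round(r[2],1),"z",np.percentile(Z[m],[5,50,95]).round(1)); return m
    box=(X>300)&(X<560)&(Y>-120)&(Y<120)
    rect(box&wood&(Z>70),"tray"); rect(box&wood&(Z>102),"rim")
    rect(box&(hsv[...,1]<70)&(Z>85),"cat")
    rect((Y>100)&(Y<450)&(X>300)&(X<600)&wood&(Z>90)&(Z<106),"board")
    rect((Y>100)&(Y<450)&(X>300)&(X<600)&wood&(Z>118),"vase")
    rect((Y<0)&(Z<15)&(hsv[...,2]<85)&(X>250)&(X<520)&(Y>-400),"mat")
    rect((X>480)&(X<700)&(Y<0)&(Z>30),"candle");rect((X>480)&(X<700)&(Y>40)&(Y<250)&(Z>20),"soap")
c=pickle.load(open("pics/top0.pkl","rb"))["img"]
a=cv2.resize(c[125:250,195:295],None,fx=4.8,fy=4.8,interpolation=cv2.INTER_CUBIC)
c=pickle.load(open("pics/scene0.pkl","rb"))["img"]
b=cv2.resize(c[155:260,205:335],(a.shape[1]//2*1,a.shape[0]))if 0 else cv2.resize(c[155:260,205:337],(310,247),interpolation=cv2.INTER_CUBIC)
o=np.zeros((600,800,3),np.uint8);o[:,:480]=a[:600,:480];o[:247,485:795]=b;cv2.imwrite("pics/crop1.png",o)
E
```

```text
top table z 1.3030096549160817
tray 930 [479.7 -38.4] [138.  175.2] 83.3 z [70.4 81.2 96.6]
rim 1 [392.5 -30.4] [0. 0.] 0.0 z [1294.3 1294.3 1294.3]
cat 236 [475.3 -52.9] [164.4  49.2] 1.5 z [ 95.4 136.2 146.3]
board 1445 [521.  299.6] [221.5  50.3] 83.8 z [ 96.  100.  103.8]
vase 298 [515.6 225.9] [46.4 45. ] 88.4 z [125.1 137.4 167.5]
mat 1211 [ 459.5 -239.5] [140.1 119.7] 89.7 z [-1.   3.3  7.7]
candle 2283 [548.6 -59.7] [118.6 137.1] 90.0 z [ 65.6  71.1 136.5]
soap 561 [512.9 219.9] [61.3 51.2] 84.9 z [ 81.4 125.5 166.7]
scene table z 1.8723398330059808
tray 1740 [498.2 -41.5] [147.7 127.9] 88.0 z [70.3 79.5 95.9]
rim 2 [522.4 -56.6] [3.9 0. ] 130.5 z [132.5 133.  133.6]
cat 441 [541.4 -54.6] [33.4 41.3] 3.8 z [ 89.2 122.3 145.6]
board 875 [521.2 300.5] [221.1  51.1] 84.2 z [ 93.4 101.1 103.3]
vase 291 [521.4 222.6] [45.6 32. ] 51.5 z [121.  137.9 167.1]
mat 530 [ 485.2 -199. ] [69.5 60.1] 0.1 z [1.9 4.1 6.1]
candle 3082 [548.5 -59.7] [136.9 119.3] 0.0 z [ 40.   71.1 134.6]
soap 939 [511.5 221.5] [62.  52.1] 84.3 z [ 29.6 100.8 164.1]
```

View pics/crop1.png

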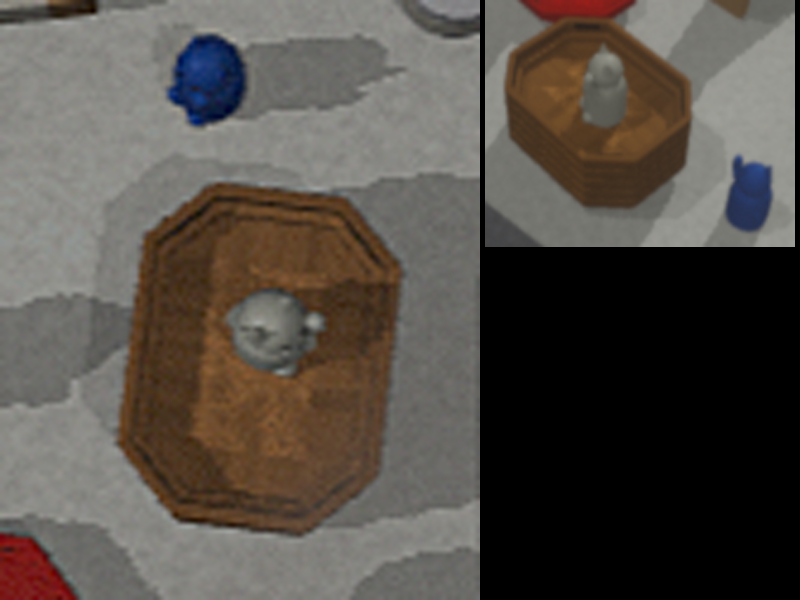

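The crop confirms it: the white seated cat at (270,330) is inside the wooden tray, and the blue cat at (208,80) stands on the counter. Next I'll look from above with the wrist camera.

Run:
```python
from h import *
print(R.from_rotvec(observe()["tool_rot"]).as_matrix().round(2))
for k in(0,np.pi):
    o=down(np.radians(-6.7)+k); 
    for p in([470,-45,330],[523,330,250],[460,-240,250]): 
        q=robot.inverse_kinematics(p,o); print(k,None if q is None else np.round(q,2))
o=min((down(np.radians(-6.7)+k) for k in(0,np.pi)),key=lambda o:abs(robot.inverse_kinematics([470,-45,330],o)[5]))
for i,p in enumerate(([440,-30,330],[500,-70,330])):
    robot.move_to(p,o); c=viewer.camera("wrist"); pickle.dump(c,open(f"pics/w{i}.pkl","wb"))
print(c["origin"],observe()["t"]); 
cs=[pickle.load(open(f"pics/w{i}.pkl","rb"))["img"] for i in(0,1)]
cv2.imwrite("pics/w.png",cv2.resize(np.vstack(cs),(400*1,600)) if 0 else cv2.resize(np.hstack(cs),(800,300)))
```

```text
[[-0.91  0.41 -0.  ]
 [ 0.41  0.91 -0.  ]
 [ 0.   -0.   -1.  ]]
0 [-0.35  0.18  1.29  0.    1.66 -0.23]
0 [0.37 0.49 1.06 0.   1.59 0.49]
0 [-0.71  0.31  1.35  0.    1.48 -0.59]
3.141592653589793 None
3.141592653589793 [ 0.37  0.49  1.06  0.    1.59 -2.65]
3.141592653589793 [-0.71  0.31  1.35  0.    1.48  2.55]Traceback (most recent call last):
  File "<stdin>", line 7, in <module>
  File "<stdin>", line 7, in <lambda>
TypeError: 'NoneType' object is not subscriptable
```

Run:
```python
from h import *
o=down(np.radians(-6.7))
for i,p in enumerate(([440,-30,330],[500,-70,330])):
    robot.move_to(p,o); c=viewer.camera("wrist"); pickle.dump(c,open(f"pics/w{i}.pkl","wb"))
    print(c["origin"],c["vfov"],observe()["t"])
cs=[pickle.load(open(f"pics/w{i}.pkl","rb"))["img"] for i in(0,1)]
cv2.imwrite("pics/w.png",cv2.resize(np.hstack(cs),(800,300)))
```

```text
[449.55813998  45.24673967 472.46366692] 68.05790774382311 2.2417
[510.23946304   4.63829813 471.78769725] 68.05790774382311 2.6833
```

View pics/w.png

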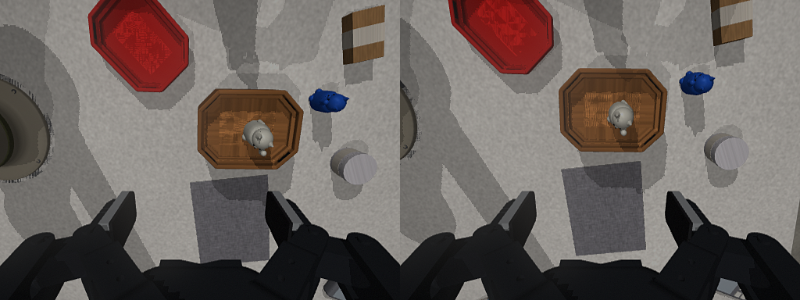

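The wrist views show the wooden tray with the white cat at (258,135) on the left and (620,117) on the right. Blue cat, tin, mat, red tray and soap stand around it. Now precise poses from both views.

Run:
```python
from h import *
cs={n:pickle.load(open(f"pics/{f}.pkl","rb")) for n,f in(("w0","w0"),("w1","w1"),("top","top0"),("scene","scene0"))}
uvs={}
for n,c in cs.items():
    P=cloud(c); hsv=cv2.cvtColor(c["img"],cv2.COLOR_BGR2HSV); X,Y,Z=P[...,0],P[...,1],P[...,2]
    roi=(X>360)&(X<600)&(Y>-150)&(Y<80)
    wood=(hsv[...,0]<25)&(hsv[...,1]>70)&roi&(Z>55)
    nn,l,st,_=cv2.connectedComponentsWithStats(cv2.morphologyEx(wood.astype(np.uint8),cv2.MORPH_CLOSE,np.ones((9,9)))); k=1+np.argmax(st[1:,4])
    out=max(cv2.findContours((l==k).astype(np.uint8),0,1)[0],key=cv2.contourArea)[:,0]
    rimz=Z[(l==k)&(Z>86)&(Z<100)&wood]; floor=Z[(l==k)&(Z>60)&(Z<76)&wood]
    print(n,"Z rim",np.percentile(rimz,[50,90]).round(1),"floor med",np.median(floor).round(1))
    if n!="scene":
        O=onplane(c,out,94)[:,:2].astype(np.float32); r=cv2.minAreaRect(O); print("  outline@94",np.round(r[0],1),np.round(r[1],1),round(r[2],1))
    cat=(hsv[...,1]<70)&(Z>78)&(X>400)&(X<560)&(Y>-95)&(Y<0)
    nn,l,st,_=cv2.connectedComponentsWithStats(cat.astype(np.uint8));k=1+np.argmax(st[1:,4]);cat=l==k
    for a,b in((80,100),(100,118),(118,135),(135,155)):
        q=P[cat&(Z>a)&(Z<b)]
        if len(q)>8: print("  cat",a,b,len(q),np.median(q,0).round(1),"min",q[:,:2].min(0).round(1),"max",q[:,:2].max(0).round(1))
    print("  cat top",Z[cat].max().round(1))
    if n in("top","w1","w0"):
        m=(Z<14)&(hsv[...,2]<105)&(hsv[...,1]<60)&(X>250)&(X<700)&(Y<-90)&(Y>-450)
        m=cv2.morphologyEx(m.astype(np.uint8),cv2.MORPH_OPEN,np.ones((5,5)))
        nn,l,st,_=cv2.connectedComponentsWithStats(m)
        k=1+np.argmax(st[1:,4]);r=cv2.minAreaRect(np.float32(P[l==k][:,:2])); print("  mat",np.round(r[0],1),np.round(r[1],1),round(r[2],1))
```

```text
w0 Z rim [93.6 94.7] floor med 69.0
  outline@94 [520.5 -41.4] [139.9 170.3] 83.4
  cat top 428.1
  mat [ 489.3 -287.4] [240.  181.5] 89.3
w1 Z rim [93.6 94.7] floor med 68.9
  outline@94 [524.  -42.2] [138.7 178.3] 82.3
  cat top 427.3
  mat [ 489.1 -289. ] [243.4 180.5] 89.5
top Z rim [93.6 96.7] floor med 69.2
  outline@94 [519.  -43.2] [138.3 169.9] 83.1
  cat 80 100 20 [521.6 -48.1  91.4] min [517.1 -72.8] max [546.4 -26.6]
  cat 100 118 60 [525.3 -44.1 111.9] min [518.9 -69.4] max [557.3 -31.6]
  cat 118 135 32 [532.9 -56.2 132.2] min [523.4 -76. ] max [554.  -34.1]
  cat 135 155 127 [537.9 -51.2 141.3] min [523.5 -75.8] max [553.6 -36.5]
  cat top 150.0
  mat [ 490.3 -289.1] [243.5 181.8] 89.7
scene Z rim [94.1 96.1] floor med 70.2
  cat 80 100 104 [548.8 -64.1  89.1] min [517.  -71.4] max [557.7 -41.7]
  cat 100 118 114 [550.6 -59.5 108.9] min [527.2 -68.9] max [557.7 -33.2]
  cat 118 135 104 [545.4 -60.1 127.9] min [525.  -75.5] max [553.5 -35.3]
  cat 135 155 149 [538.7 -53.2 142.1] min [525. -75.] max [552.9 -34.2]
  cat top 151.5
```

Run:
```python
from h import *
from scipy.optimize import least_squares
cs={n:pickle.load(open(f"pics/{f}.pkl","rb")) for n,f in(("w0","w0"),("w1","w1"),("top","top0"),("scene","scene0"))}
body=[]
for n,c in cs.items():
    P=cloud(c); hsv=cv2.cvtColor(c["img"],cv2.COLOR_BGR2HSV); X,Y,Z=P[...,0],P[...,1],P[...,2]
    wood=(hsv[...,0]<25)&(hsv[...,1]>70)&(X>360)&(X<660)&(Y>-170)&(Y<80)&(Z>55)&(Z<105)
    nn,l,st,_=cv2.connectedComponentsWithStats(cv2.morphologyEx(wood.astype(np.uint8),cv2.MORPH_CLOSE,np.ones((9,9)))); k=1+np.argmax(st[1:,4])
    out=max(cv2.findContours((l==k).astype(np.uint8),0,1)[0],key=cv2.contourArea)[:,0]
    if n!="scene":
        r=cv2.minAreaRect(onplane(c,out,94)[:,:2].astype(np.float32)); print(n,"outline@94",np.round(r[0],1),np.round(r[1],1),round(r[2],1))
        q=P[wood&(Z>90)][:,:2].astype(np.float32); r=cv2.minAreaRect(q); print("   rim cloud",np.round(r[0],1),np.round(r[1],1),round(r[2],1))
    cat=(hsv[...,1]<70)&(Z>78)&(X>490)&(X<580)&(Y>-95)&(Y<0)&(Z<155)
    q=P[cat&(Z>74)&(Z<104)]; body.append(q)
    q=P[cat&(Z>118)]; print("   head mid",len(q),((q.min(0)+q.max(0))/2).round(1),(q.max(0)-q.min(0)).round(1),"body n",len(body[-1]))
    for i,name in((0,"one"),):
        q=body[-1]
        if len(q)>30:
            s=least_squares(lambda p:np.hypot(q[:,0]-p[0],q[:,1]-p[1])-21,[537,-51],loss="soft_l1"); print("   axis",s.x.round(1),"med res",np.median(abs(s.fun)).round(1))
q=np.vstack(body); s=least_squares(lambda p:np.hypot(q[:,0]-p[0],q[:,1]-p[1])-21,[537,-51],loss="soft_l1"); print("all",s.x)
```

```text
w0 outline@94 [524.6 -41.8] [139.9 178.2] 83.2
   rim cloud [524.6 -42.3] [139.5 179.1] 82.7
   head mid 680 [536.9 -52.7 134.2] [30.  41.9 32.4] body n 183
   axis [538.3 -48.2] med res 0.3
w1 outline@94 [524.3 -42.3] [138.9 178.7] 82.7
   rim cloud [524.3 -42.4] [139.3 180.2] 82.1
   head mid 673 [537.9 -53.1 134.3] [31.5 42.3 31.3] body n 79
   axis [538.  -48.2] med res 0.4
top outline@94 [524.1 -43.6] [137.9 180.4] 82.7
   rim cloud [525.1 -43.5] [137.7 179.7] 82.4
   head mid 159 [538.7 -55.1 134. ] [30.6 41.9 31.9] body n 30
   head mid 253 [539.2 -54.8 134.8] [28.5 41.3 33.4] body n 139
   axis [536.2 -47.4] med res 0.5
all [537.6699977  -48.00721154]
```

Run:
```python
from h import *
o=down(np.radians(-7.3))
robot.set_gripper(0.78,30)
robot.move_to([538,-48.5,200],o); robot.move_l([538,-48.5,79],velocity=100)
s=observe();print(s["t"],s["position"],s["force"],s["finger_gap"])
robot.set_gripper(0.0,30); s=observe(); print("gap",s["finger_gap"],s["gripper_force"],s["force"])
robot.move_l([538,-48.5,95],velocity=40); s=observe(); print(s["finger_gap"],s["gripper_force"],s["force"])
c=viewer.camera("scene"); cv2.imwrite("pics/g1.png",cv2.resize(c["img"][120:270,180:380],(600,450))); print(s["t"])
```

```text
4.9833 [538.30161521 -48.59104454  79.54502169] [-0.47974362  0.92399702  0.40371201] 0.7812521196286735
gap 0.4810566457156009 30.720955199976743 [-1.11403696  0.42767542  5.05243825]
0.47927044953727915 30.393741311127087 [ 0.5015541   0.2164572  -1.06325961]
5.875
```

View pics/g1.png

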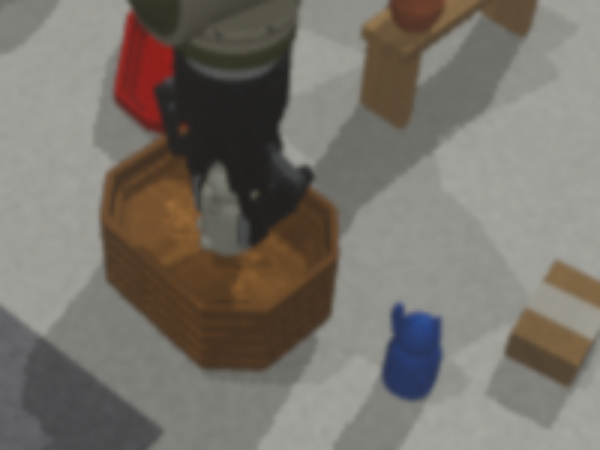

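The picture shows the cat held upright between the fingers, its foot at (228,245) and lifted off the tray floor. Now I'll carry it to the ledge.

Run:
```python
from h import *
o=down(np.radians(-7.3)); x,y=524.3,329.8
robot.move_l([538,-48.5,270],o,velocity=200)
robot.move_l([531,140,270],o,velocity=250)
robot.move_l([x,y,270],o,velocity=250)
robot.move_l([x,y,118],o,velocity=120); robot.sleep(.2)
f0=observe()["force"][2]; z=118
print(observe()["finger_gap"],f0)
while z>106:
    z-=0.7; robot.move_l([x,y,z],o,velocity=20); s=observe()
    if s["force"][2]-f0>2.0: break
print(z,s["position"],s["force"],s["t"],s["finger_gap"])
```

```text
0.47976143495740614 -0.6605293985293169
110.29999999999997 [524.37727831 329.84957228 110.59190733] [-0.35614262 -0.28355481  2.09698962] 13.1333 0.47731250980675555
```

Run:
```python
from h import *
o=down(np.radians(-7.3)); x,y=524.3,329.8
for g in(.5,.53,.6,.78): robot.set_gripper(g)
s=observe();print(s["finger_gap"],s["force"])
robot.move_l([x,y,200],o,velocity=80); robot.move_l([x-90,y-180,300],o,velocity=250)
for n in("top","scene"):
    c=viewer.camera(n); pickle.dump(c,open(f"pics/{n}1.pkl","wb")); P=cloud(c);hsv=cv2.cvtColor(c["img"],cv2.COLOR_BGR2HSV); X,Y,Z=P[...,0],P[...,1],P[...,2]
    m=(X>470)&(X<580)&(Y>285)&(Y<375)&(Z>106)&(Z<190); q=P[m]; print(n,m.sum(),q.min(0).round(1),q.max(0).round(1),np.median(q,0).round(1))
cv2.imwrite("pics/p1.png",cv2.resize(c["img"][80:180,270:400],(650,500))); print(observe()["t"])
```

```text
0.7802426294908613 [ 0.51901412  0.21747723 -0.32418767]
top 147 [520.9 300.7 106.8] [544.7 342.5 181.2] [531.4 317.4 167.7]
scene 403 [503.1 301.1 106.2] [545.9 343.5 180.5] [530.2 317.5 143.8]
16.525
```

View pics/p1.png

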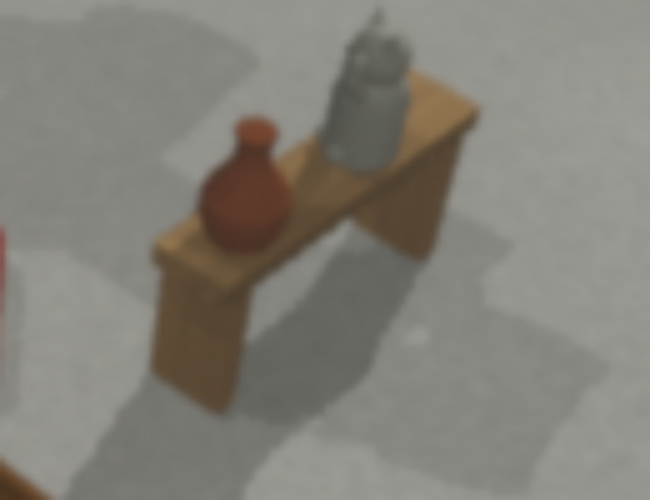

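The cat stands upright on the ledge at (368,100), well clear of the vase. I take the mat-side (−x −y) corner for the peel, because the red tray lies near the −x +y corner.

```bash
cat > t.py <<'E'
from h import *
C=np.array([524.4,-42.5,0]); A=np.radians(-7.3); Rz=R.from_euler("z",A)
G=C+Rz.apply([-70.2,-50.2,0]); e=Rz.apply([2**-.5,2**-.5,0]); a=np.cross([0,0,1],e)
PV=C+Rz.apply([73,53,78]); yaw=A+np.pi/4; ZG=79.5
def tilt(th,lift=0,base=None,k=0):
    q=R.from_rotvec(a*th); p=PV+q.apply(np.r_[G[:2],ZG]-PV)+[0,0,lift]
    return p,(q*R.from_rotvec(down(yaw+k))).as_rotvec()
M=np.array([489.5,-289,0])
E
python3 - <<'E'
from t import *
print(G,yaw)
F=M+(G-C)+[0,0,155]
for k in(0,np.pi):
    for p,o in(tilt(0,k=k),tilt(.115,40,k=k),(F,down(yaw+k))):
        q=robot.inverse_kinematics(p,o); print(k,p.round(1),None if q is None else np.round(q,2))
E
```

```text
[448.39036678 -83.37316549   0.        ] 0.6579891280018622
0 [448.4 -83.4  79.5] [-0.44  0.41  1.78 -0.    0.96 -1.1 ]
0 [449.4 -82.6 139.5] [-0.38  0.35  1.64 -0.11  1.2  -1.  ]
0 [ 413.5 -329.9  155. ] [-0.9   0.41  1.48  0.    1.25 -1.56]
3.141592653589793 [448.4 -83.4  79.5] [-0.44  0.41  1.78 -0.    0.96  2.04]
3.141592653589793 [449.4 -82.6 139.5] [-0.38  0.35  1.64 -0.11  1.2   2.14]
3.141592653589793 [ 413.5 -329.9  155. ] [-0.9   0.41  1.48 -0.    1.25  1.59]
```

Run:
```python
from t import *
p,o=tilt(0)
robot.set_gripper(0.33,80)
robot.move_to(p+[0,0,90],o); robot.move_l(p+[0,0,12],velocity=100); robot.sleep(.1)
f0=observe()["force"]; 
for dz in(8,5,3,1.5,0):
    robot.move_l(p+[0,0,dz],velocity=30); s=observe(); d=s["force"]-f0
    if np.linalg.norm(d)>4: print("contact",dz,d); break
print(s["position"],d,s["t"])
c=viewer.camera("scene"); cv2.imwrite("pics/c1.png",cv2.resize(c["img"][130:260,180:340],(640,520)))
```

```text
[448.36311946 -83.36961274  79.41479951] [ 0.64442345 -0.46514378 -0.87494633] 20.475
```

View pics/c1.png

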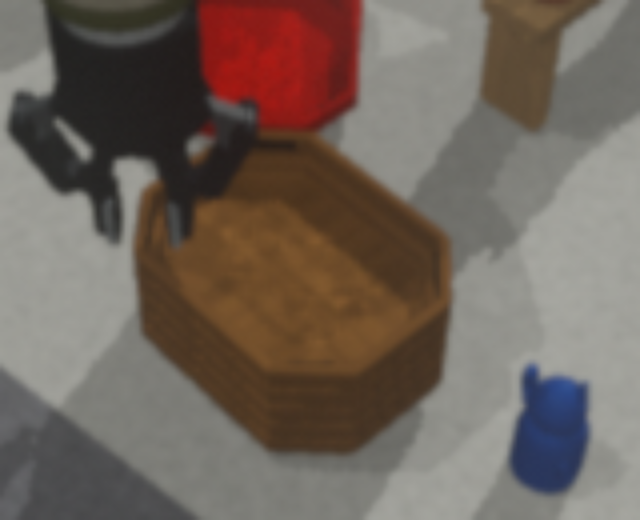

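The fingers straddle the corner rim, the outer tip at (112,240) and the inner at (178,242). Next: pinch and peel.

Run:
```python
from t import *
f0=observe()["force"]
robot.set_gripper(0.0,80); s=observe(); print("grip",s["finger_gap"],s["gripper_force"],s["force"]-f0,s["position"])
for th in(.02,.04,.06,.08,.1,.115):
    p,o=tilt(th,lift=th/.115*1.0); robot.move_l(p,o,velocity=25); s=observe(); print(th,(s["force"]-f0).round(1),s["finger_gap"].round(3))
robot.sleep(.3); s=observe(); print(s["position"],s["t"],s["force"]-f0,s["moment"])
c=viewer.camera("scene"); pickle.dump(c,open("pics/peel.pkl","wb")); cv2.imwrite("pics/c2.png",cv2.resize(c["img"][130:260,180:340],(640,520)))
```

```text
grip 0.069105514355052 78.84194612503052 [-2.82402355 -0.90496147  5.44766287] [448.29623996 -83.45751362  79.74854279]Traceback (most recent call last):
  File "<stdin>", line 5, in <module>
AttributeError: 'float' object has no attribute 'round'
```

Run:
```python
from t import *
for th in(.04,.06,.08,.1,.115):
    p,o=tilt(th,lift=th/.115*1.0); robot.move_l(p,o,velocity=25); s=observe(); print(th,s["force"].round(1),round(s["finger_gap"],3))
robot.sleep(.3); s=observe(); print(s["position"],s["t"],s["moment"])
c=viewer.camera("scene"); pickle.dump(c,open("pics/peel.pkl","wb")); cv2.imwrite("pics/c2.png",cv2.resize(c["img"][130:260,180:340],(640,520)))
P=cloud(c); X,Y,Z=[P[...,i] for i in range(3)]; hsv=cv2.cvtColor(c["img"],cv2.COLOR_BGR2HSV)
w=(hsv[...,0]<25)&(hsv[...,1]>70)
for n,v in(("0",[70.2,50.2,0]),("1",[70.2,-50.2,0]),("2",[-70.2,50.2,0])):
    g=C+Rz.apply(v); m=w&(np.hypot(X-g[0],Y-g[1])<8)&(Z>60); print("corner",n,np.percentile(Z[m],90) if m.any() else None)
```

```text
0.04 [-3.8 -1.7  0.9] 0.067
0.06 [-3.2 -1.4  0.4] 0.07
0.08 [-3.1 -1.1 -0.4] 0.07
0.1 [-1.9 -0.4 -0.4] 0.064
0.115 [-2.3 -1.3 -0.7] 0.065
[449.42429504 -82.57989605 100.46712548] 22.9 [-0.06038555  0.23886454  0.03801252]
corner 0 96.51111999730563
corner 1 103.98326458610491
corner 2 107.51195240522014
```

View pics/c2.png

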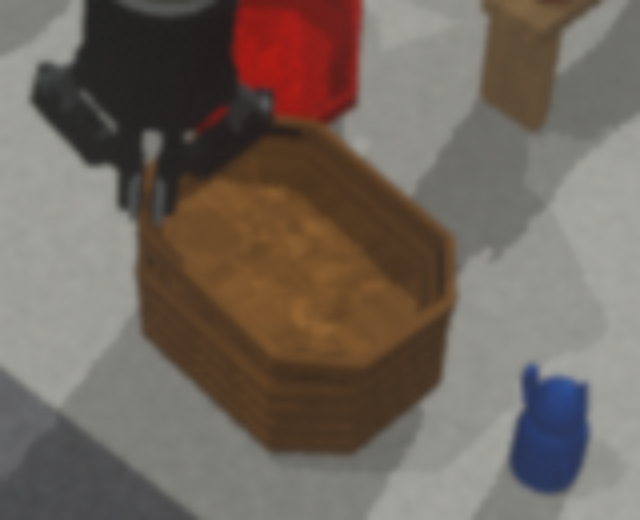

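The grasped corner at (150,215) is raised, with a gap opening along the side facing the mat, and the opposite corner (z ≈ 96) still rests on the stack. Now I'll lift, level and carry.

Run:
```python
from t import *
for l in(6,14,40): p,o=tilt(.115,l); robot.move_l(p,o,velocity=30)
p,o=tilt(0.0,90); robot.move_l(p,o,velocity=80)
s=observe(); print(s["force"],s["finger_gap"],s["t"])
F=M+(G-C)+[0,0,153]
robot.move_l([*(((p+F)/2)[:2]),170],o,velocity=150); robot.move_l(F,o,velocity=120); robot.sleep(.5)
s=observe(); print(s["position"],s["force"],s["finger_gap"],s["t"])
for n in("scene","top"):
    c=viewer.camera(n); pickle.dump(c,open(f"pics/{n}2.pkl","wb")); P=cloud(c); X,Y,Z=[P[...,i] for i in range(3)]; hsv=cv2.cvtColor(c["img"],cv2.COLOR_BGR2HSV)
    w=(hsv[...,0]<25)&(hsv[...,1]>70)&(Y<-150)&(X>330)&(Z>110)&(Z<220)
    q=P[w]; r=cv2.minAreaRect(np.float32(q[:,:2])); print(n,"tray",np.round(r[0],1),np.round(r[1],1),round(r[2],1))
    fl=q[np.hypot(q[:,0]-r[0][0],q[:,1]-r[0][1])<45]; A_=np.c_[fl[:,:2]-r[0],np.ones(len(fl))]; print("  floor slope,z",np.linalg.lstsq(A_,fl[:,2],rcond=None)[0].round(3))
    w=(hsv[...,0]<25)&(hsv[...,1]>70)&(Y>-140)&(Y<60)&(X>420)&(X<630)&(Z>72)&(Z<100); r=cv2.minAreaRect(np.float32(P[w][:,:2])); print("  stack",np.round(r[0],1),np.round(r[1],1),round(r[2],1),np.percentile(Z[w],90))
    m=(X>470)&(X<580)&(Y>285)&(Y<375)&(Z>106)&(Z<190); q=P[m]; print("  cat",q.min(0).round(1),q.max(0).round(1))
    if n=="scene": cv2.imwrite("pics/f.png",cv2.resize(c["img"],(800,600)))
```

```text
[-0.55936298  0.71325214 -2.38610291] 0.06670659442464542 25.225
[ 413.50052838 -329.81098408  153.02822355] [-0.40452097 -0.57389375 -1.35164051] 0.06723737599080952 27.9083
scene tray [ 490.1 -288.5] [138.8 179.9] 82.6
  floor slope,z [-1.60000e-02 -1.00000e-02  1.42564e+02]
  stack [524.1 -43. ] [141.  179.8] 82.4 80.24908684998579
  cat [502.5 300.1 106.1] [546.2 342.8 181.9]
top tray [ 491. -289.] [139.2 180.1] 82.1
  floor slope,z [-5.00000e-03 -2.00000e-03  1.41816e+02]
  stack [524.9 -43.7] [138.1 179.2] 82.9 81.18941462624821
  cat [502.6 289.2 106.2] [548.5 356.9 184.7]
```

View pics/f.png

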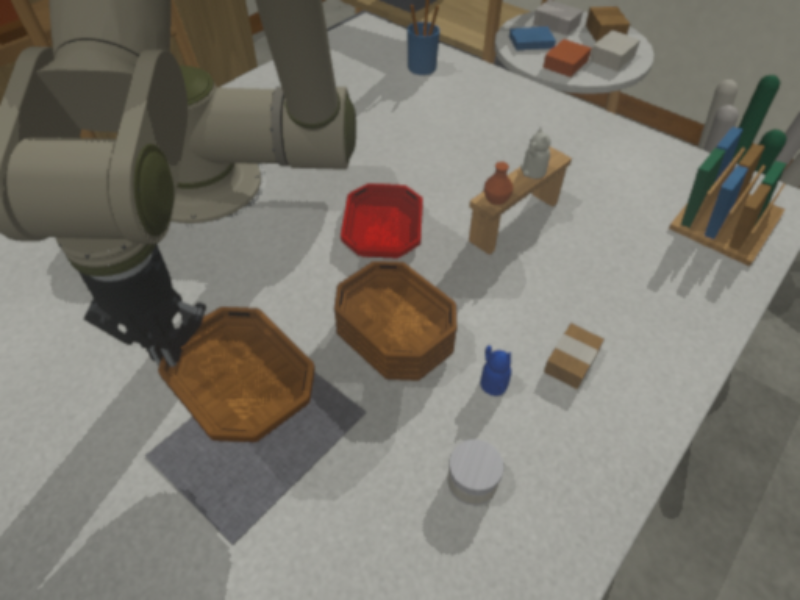

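The tray is held level at (240,375) above the mat, with its centre about 152 mm up. The stack, cat, vase, tin and soap are where they should be, so I'm handing in the job.

```bash
python3 -c "
from station import robot
print(robot.job_done())"
```

```text
the job is handed in; nothing more can be done
None
```

I handed the job in with the cat upright on the ledge, the top tray peeled off by one corner and held level about 15 cm above the mat centre, and nothing else moved in the last pictures; the system gave no pass or fail result.

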